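# Set the grey cups on their trivets by size

### The job

Pick out the four grey ceramic cups and stand each one upright in the middle of the orange trivet of its own size: the smallest cup on the smallest trivet, the next on the next, and so on up to the largest cup on the largest trivet. Set them down without dropping them, let go of them all, and leave the milk pitcher and the tamper where they stand.

Things in the scene. Friction and masses are not known exactly. Their poses are not given: they have to be found in the camera images.
- cup_small: The smallest of the four matte grey ceramic cups: plain, round, open at the top, no handle, standing upright, 42 mm outside diameter (straight walls above a slightly drawn-in foot 10 mm high, wall 4 mm), 46 mm high. Loose. Origin at the centre of its underside, z up along its axis.
- cup_medium: The second smallest of the four matte grey ceramic cups: plain, round, open at the top, no handle, standing upright, 50 mm outside diameter (straight walls above a slightly drawn-in foot 10 mm high, wall 4 mm), 62 mm high. Loose. Origin at the centre of its underside, z up along its axis.
- cup_large: The second largest of the four matte grey ceramic cups: plain, round, open at the top, no handle, standing upright, 58 mm outside diameter (straight walls above a slightly drawn-in foot 10 mm high, wall 4 mm), 80 mm high. Loose. Origin at the centre of its underside, z up along its axis.
- cup_xlarge: The largest of the four matte grey ceramic cups: plain, round, open at the top, no handle, standing upright, 66 mm outside diameter (straight walls above a slightly drawn-in foot 10 mm high, wall 4 mm), 98 mm high. Loose. Origin at the centre of its underside, z up along its axis.
- trivet_small: The smallest of the four flat round orange silicone trivets, 58 mm in diameter, 8 mm thick; it clings to the shelf and does not move. Origin at the centre of its underside on the shelf, so a cup standing on it has its underside 8 mm above this origin; z up.
- trivet_medium: The second smallest of the four flat round orange silicone trivets, 76 mm in diameter, 8 mm thick; it clings to the shelf and does not move. Origin at the centre of its underside on the shelf, so a cup standing on it has its underside 8 mm above this origin; z up.
- trivet_large: The second largest of the four flat round orange silicone trivets, 94 mm in diameter, 8 mm thick; it clings to the shelf and does not move. Origin at the centre of its underside on the shelf, so a cup standing on it has its underside 8 mm above this origin; z up.
- trivet_xlarge: The largest of the four flat round orange silicone trivets, 112 mm in diameter, 8 mm thick; it clings to the shelf and does not move. Origin at the centre of its underside on the shelf, so a cup standing on it has its underside 8 mm above this origin; z up.
- pitcher: Chrome milk pitcher, loose bystander, standing upright: round, at most 74 mm in diameter, 90 mm high, with a bow handle reaching out to 59 mm from the axis in its own +y and a small spout at -y reaching 40 mm. Origin at the centre of its underside.
- tamper: Wooden-handled tamper, loose bystander, standing on its round steel foot: 52 mm in diameter, 88 mm high. Origin at the centre of its underside. Besides the ten listed things only low ware (under 20 mm high: a filter basket, a ring, a disc) lies in the working area; taller ware stands off at the sides.

How it is judged:
At the end, for the whole second after the job is handed in: Each cup stands upright (0.08 rad), still and released on top of the trivet of its own size rank (underside 4 to 12 mm above the trivet's origin), within 12 mm of its centre; pitcher and tamper upright (0.1 rad) within 15 mm of where they started (horizontal distance between cup_small and trivet_small below 0.012 m and z of cup_small in the frame of trivet_small between 0.004 and 0.012 m and angle between each of cup_small, cup_medium, cup_large, cup_xlarge's own z axis and vertical below 0.08 rad and linear speed of each of cup_small, cup_medium, cup_large, cup_xlarge below 0.02 m/s and angular speed of each of cup_small, cup_medium, cup_large, cup_xlarge below 0.2 rad/s and contact force between each of cup_small, cup_medium, cup_large, cup_xlarge and the fingers below 0.05 N and horizontal distance between cup_medium and trivet_medium below 0.012 m and z of cup_medium in the frame of trivet_medium between 0.004 and 0.012 m and horizontal distance between cup_large and trivet_large below 0.012 m and z of cup_large in the frame of trivet_large between 0.004 and 0.012 m and horizontal distance between cup_xlarge and trivet_xlarge below 0.012 m and z of cup_xlarge in the frame of trivet_xlarge between 0.004 and 0.012 m and distance of each of pitcher, tamper from where it was at the start of the episode below 0.015 m and angle between each of pitcher, tamper's own z axis and vertical below 0.1 rad); the robot touches nothing.
It fails at once if the milk pitcher is moved more than 15 mm or tipped (distance of pitcher from where it was at the start of the episode above 0.015 m or angle between pitcher's own z axis and vertical above 0.2 rad).
It fails at once if the tamper is moved more than 15 mm or tipped (distance of tamper from where it was at the start of the episode above 0.015 m or angle between tamper's own z axis and vertical above 0.2 rad).
It fails at once if a grey cup is dropped (falls freely with its underside more than 25 mm above the shelf) ((height (world z) of cup_small above 0.025 m and contact force between cup_small and anything else below 0.02 N) or (height (world z) of cup_medium above 0.025 m and contact force between cup_medium and anything else below 0.02 N) or (height (world z) of cup_large above 0.025 m and contact force between cup_large and anything else below 0.02 N) or (height (world z) of cup_xlarge above 0.025 m and contact force between cup_xlarge and anything else below 0.02 N)).
It also fails if it takes over 107 s, if anything falls off the work surface, if the arm or the gripper's body presses on something with over 40 N, if the wrist force passes 120 N, or if a joint passes its speed limit or range.

### The arm

A 6-joint arm with a two-finger parallel gripper is mounted at the origin on the work surface. World frame = base frame: x ahead of the robot, y to its left, z up, the work surface at z = 0. Lengths are in m, angles in rad, forces in N, time in s.
With the tool pointing down it reaches from about 0.425 to 0.95 m from the base axis. Payload 3.5 kg.
Tool frame: the origin (TCP) lies between the finger pads; the fingertips stand 22 mm ahead of it and the grasp point (between the pads) lies 3 mm ahead of it (ctrl.nose_length is the z of the fingertips in the tool frame, in m); z points along the fingers, y is the line along which they close (so a half turn about z gives the same grasp; the last joint's range is limited). The gripper opens to 85 mm and grips with 20 to 120 N. Pads are 22 mm wide; open, the fingers measure 114 mm over their backs; the gripper's body (76 mm by 85 mm) begins 54 mm behind the grasp point. The pads swing forward as they close: fully open they stand 13 mm farther back than shut.
Start: joints at [-1.445, 0.286, 1.577, -0, 1.279, -0.15], TCP at [0.184, -0.649, 0.253] pointing down, gripper open.
Joint ranges: [-2.77, 2.77], [-0.9, 2.22], [0.21, 2.48], [-1.53, 4.67], [0.24, 2.81], [-2.84, 2.84]. Speed limits (rad/s): [2.79, 2.79, 3.14, 3.14, 3.14, 3.14].

### API

Orientations are given as a unit quaternion [x, y, z, w].
In Python, from plant import ctrl gives the robot as it stands. The module is installed in compiled form; this text tells all that it offers.
- The arm moves only by the tool send_rows, never from a script. Its argument "rows" is text: rows parted by semicolons, each of 7 numbers parted by spaces: the turn, a rotation vector about the tool's x, y, z in degrees, then the shift along the tool's x, y, z in mm, then the opening, from -1 (shut) to 1 (fully open). A call has 1 to 8 rows; each row is the pose to reach, as a shift and turn from the pose commanded when the call began, along the tool's axes at that moment; what a row does not reach only later rows make up. A row lasts 1/8 s, in which the tool goes at most 62.5 mm and 10.7 degrees, less where a joint would pass 70% of its speed; a pose out of reach is approached as far as the arm can. A call with a gripper value outside its range is refused whole. The fingers move at their own pace and stop on an object; "grip_force" is the grip in N (left out, the last holds). Time passes only in rows, so rows that repeat a pose let the fingers close. It gives the time, the measured TCP pose, the force, the opening and the grip force at its end, in the units of the state.
- ctrl.get_state(): the state, without advancing time (a new reading comes with each control period).
- ctrl.read_camera(name): name is "scene" or "side" or "wrist"; returns a dict with "color" (400x640x3 uint8, red, green, blue), "fx", "fy", "cx", "cy" (pixels), "extrinsics" (4x4, takes a point from world to camera coordinates). Camera axes: x right, y down, z forward; pixel columns grow to the right and rows downward; lengths in m; the calibration is good to about 2 mm. A picture is of the moment at which its call begins. There is no depth.
- ctrl.sign_off(): hands the job in; it is judged then, once.
Trained networks look in a picture, given as the dict that the camera call returned (one of the last four; its "shot" number tells which), for a name from the list of things; names that differ only in an ending like _2 or _b are one class to them, and where a whole thing is asked for, a point or a joint stands for the part that bears it (a point fixed in the world has none). Each returns a list of dicts, best first, with "p" (0 to 1); they miss things now and then, are a little off and sometimes report something else, mostly with a low value. They report only what shows in the picture. A call takes as long as a camera call.
- ctrl.look_for(picture, target): "position" ([x, y, z] in m, in the coordinates of the camera as it stood for that picture, good to about 4 mm: the middle of the surface that is visible of it).
The state is a dict: "time": time; "qpos": joint angles; "dq": joint speeds; "joint_efforts": joint torques, N m; "eef_pos": TCP position; "tcp_rot": TCP orientation; "contact_force": force on the tool from outside, world axes, zero at the start; "wrist_torque": the same for the moment, N m; "opening": opening from 0.0 (shut) to 1.0 (fully open); "finger_force": force on a finger pad.
Only numpy, scipy, OpenCV 4.12 (cv2) and the standard library are available. Lean on these libraries where they do the work, as an engineer would, in place of code of your own. Each camera call takes 0.05 s, during which the arm holds its last target. There are 200 camera calls.

## Working session

There is one attempt and no reset: what is moved stays moved. The work goes in short steps, Python scripts to look and compute and a tool call to move; the robot and the scene stay as the last step left them, time stands still between calls to the robot, and variables do not carry over. Pictures are saved under pics/ and viewed, at most 14 in all, crops included, and the job is handed in when it is done.

Besides the shell and the picture viewer there is one more tool, called after "Request:" by a JSON object that holds its "api" and its "payload". send_rows: Moves the arm, as the interface text tells. Its arguments: {"type":"object","properties":{"rows":{"type":"string"},"grip_force":{"type":"number"}},"required":["rows"]}

```bash
mkdir -p pics; cat > h.py <<'E'
import numpy as np, cv2
from plant import ctrl
from scipy.spatial.transform import Rotation as R
def shot(cam,name=None):
    p=ctrl.read_camera(cam)
    if name: cv2.imwrite('pics/'+name,cv2.cvtColor(p['color'],cv2.COLOR_RGB2BGR))
    return p
def c2w(p,x):
    E=np.array(p['extrinsics']); return E[:3,:3].T@(np.array(x)-E[:3,3])
def pix2w(p,u,v,z):
    E=np.array(p['extrinsics']); C=-E[:3,:3].T@E[:3,3]
    d=E[:3,:3].T@np.array([(u-p['cx'])/p['fx'],(v-p['cy'])/p['fy'],1]); return C+d*(z-C[2])/d[2]
def w2pix(p,X):
    E=np.array(p['extrinsics']); c=E[:3,:3]@np.array(X)+E[:3,3]; return np.array([p['fx']*c[0]/c[2]+p['cx'],p['fy']*c[1]/c[2]+p['cy']])
names=['cup_small','cup_medium','cup_large','cup_xlarge','trivet_small','trivet_medium','trivet_large','trivet_xlarge','pitcher','tamper']
E
python3 - <<'E'
from h import *
for c in ['scene','side']:
    p=shot(c,c+'0.png')
    E=np.array(p['extrinsics']);print(c,p['fx'],'C',(-E[:3,:3].T@E[:3,3]).round(3))
    for n in names:
        print(n,[(round(d['p'],2),c2w(p,d['position']).round(3).tolist(),w2pix(p,c2w(p,d['position'])).round().tolist()) for d in ctrl.look_for(p,n)[:2]])
shot('wrist','wrist0.png')
s=ctrl.get_state();print(s['time'],s['eef_pos'],s['tcp_rot'],R.from_quat(s['tcp_rot']).as_matrix().round(3))
E
```

```text
scene 512.6063666180547 C [1.122 0.547 0.772]
cup_small [(0.58, [0.472, -0.014, 0.033], [345.0, 164.0])]
cup_medium [(0.77, [0.587, -0.063, 0.038], [292.0, 177.0])]
cup_large [(0.63, [0.482, 0.295, 0.054], [465.0, 233.0])]
cup_xlarge [(0.76, [0.471, 0.139, 0.068], [402.0, 185.0])]
trivet_small [(0.79, [0.575, 0.209, 0.013], [395.0, 250.0])]
trivet_medium [(0.95, [0.673, -0.129, 0.008], [242.0, 192.0]), (0.56, [0.482, 0.292, 0.051], [463.0, 233.0])]
trivet_large [(0.77, [0.695, 0.152, 0.01], [330.0, 271.0])]
trivet_xlarge [(0.82, [0.45, -0.256, 0.009], [279.0, 123.0])]
pitcher [(0.95, [0.586, -0.181, 0.058], [255.0, 145.0])]
tamper []
side 416.6250840089227 C [0.243 0.553 0.723]
cup_small [(0.98, [0.46, -0.004, 0.035], [359.0, 221.0])]
cup_medium [(0.78, [0.573, -0.056, 0.038], [324.0, 188.0])]
cup_large [(0.76, [0.459, 0.29, 0.051], [288.0, 329.0])]
cup_xlarge [(0.76, [0.45, 0.143, 0.064], [332.0, 264.0])]
trivet_small [(0.77, [0.572, 0.212, 0.004], [262.0, 283.0])]
trivet_medium [(0.97, [0.664, -0.127, 0.011], [306.0, 166.0])]
trivet_large [(0.76, [0.687, 0.153, 0.007], [233.0, 241.0]), (0.73, [0.569, 0.214, 0.007], [262.0, 284.0])]
trivet_xlarge [(0.97, [0.458, -0.262, 0.012], [401.0, 160.0])]
pitcher [(0.68, [0.567, -0.173, 0.061], [349.0, 152.0])]
tamper [(0.56, [0.675, 0.004, 0.029], [274.0, 192.0])]
1.15 [ 0.18384594 -0.64946452  0.25331004] [ 9.90507723e-01  1.37457088e-01  2.01175304e-08 -1.08522018e-05] [[ 0.962  0.272 -0.   ]
 [ 0.272 -0.962  0.   ]
 [ 0.    -0.    -1.   ]]
```

View pics/scene0.png

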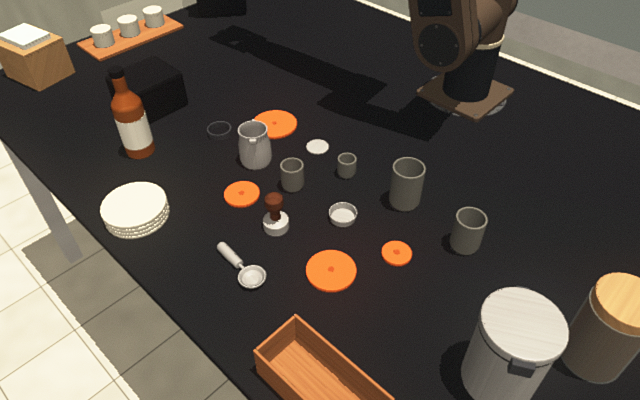

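View pics/side0.png

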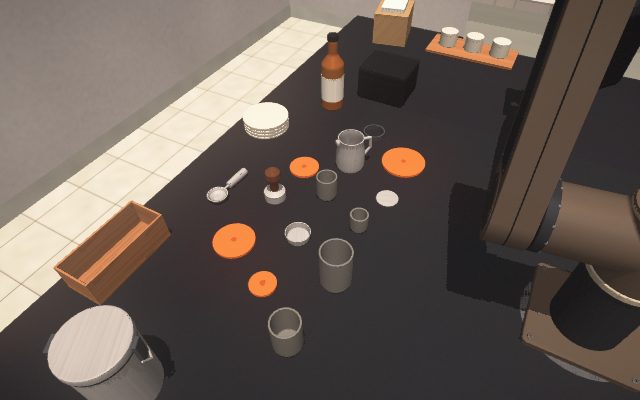

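```bash
cat >> h.py <<'E'
from scipy.optimize import minimize
D=dict(cup_small=(.021,.046),cup_medium=(.025,.062),cup_large=(.029,.080),cup_xlarge=(.033,.098),pitcher=(.037,.09),tamper=(.026,.02))
def orange(p):
    hsv=cv2.cvtColor(p['color'],cv2.COLOR_RGB2HSV); return cv2.inRange(hsv,(3,190,150),(16,255,255))
def comp(m,uv,r=8):
    m=cv2.morphologyEx(m,cv2.MORPH_CLOSE,np.ones((3,3)))
    n,l,st,c=cv2.connectedComponentsWithStats(m)
    best=min(range(1,n),key=lambda i:np.hypot(*(c[i]-uv)) if st[i,4]>80 else 1e9)
    return (l==best).astype(np.uint8),c[best],st[best,4]
def fitc(ps,uvs,xy,r,h,z0=0,thr=40):
    ds=[]
    for p,uv in zip(ps,uvs):
        hsv=cv2.cvtColor(p['color'],cv2.COLOR_RGB2HSV)
        m=cv2.inRange(hsv,(0,0,thr),(179,90,255))
        m,c,a=comp(m,uv)
        cn,_=cv2.findContours(m,cv2.RETR_EXTERNAL,cv2.CHAIN_APPROX_NONE); m=cv2.drawContours(m*0,cn,-1,1,-1); ds.append(m)
    t=np.linspace(0,2*np.pi,48)
    def hull(p,x):
        pts=[w2pix(p,[x[0]+q*np.cos(a),x[1]+q*np.sin(a),z]) for q,z in((r-.003,z0),(r,z0+.01),(r,z0+h)) for a in t]
        return cv2.convexHull(np.float32(pts))
    def cost(x):
        s=0
        for p,m in zip(ps,ds):
            im=np.zeros((1600,2560),np.uint8); im=np.zeros(m.shape,np.uint8)
            cv2.fillPoly(im,[np.int32(np.round(hull(p,x)*256))],255,cv2.LINE_AA,8)
            s+=np.abs(im/255.-m).sum()/m.sum()
        return s/len(ps)
    o=minimize(cost,xy,method='Nelder-Mead',options=dict(initial_simplex=[xy,np.add(xy,[.012,0]),np.add(xy,[0,.012])],xatol=1e-4,fatol=1e-4))
    return o.x,o.fun
E
python3 - <<'E'
from h import *
a,b=shot('scene'),shot('side')
for n,u,v in [('trivet_small',(396,253),(262,284)),('trivet_medium',(242,193),(305,167)),('trivet_large',(331,270),(234,241)),('trivet_xlarge',(275,124),(403,162))]:
    for p,uv in((a,u),(b,v)):
        m,c,ar=comp(orange(p),uv);cn,_=cv2.findContours(m,cv2.RETR_EXTERNAL,cv2.CHAIN_APPROX_NONE)
        e=cv2.fitEllipse(max(cn,key=len)); print(n,e[0],pix2w(p,*e[0],.006)[:2].round(4))
for n,u,v,xy in [('cup_small',(346,165),(359,220),(.457,-.01)),('cup_medium',(291,175),(327,185),(.57,-.065)),('cup_large',(467,230),(286,332),(.455,.28)),('cup_xlarge',(406,184),(336,265),(.445,.13)),('pitcher',(255,145),(350,151),(.57,-.18))]:
    for ps,us in(([a],[u]),([b],[v]),([a,b],[u,v])):
        x,f=fitc(ps,us,xy,*D[n]);print(n,x.round(4),round(f,3))
# tamper foot base centre guesses
print('tamper',pix2w(a,276,221,.015)[:2],pix2w(b,274,192,.015)[:2])
E
```

```text
trivet_small (396.3500671386719, 252.79690551757812) [0.5736 0.212 ]Traceback (most recent call last):
  File "<stdin>", line 6, in <module>
cv2.error: OpenCV(4.12.0) /io/opencv/modules/imgproc/src/shapedescr.cpp:361: error: (-201:Incorrect size of input array) There should be at least 5 points to fit the ellipse in function 'fitEllipseNoDirect'
```

```bash
sed -i 's/(3,190,150),(16,255,255)/(3,140,150),(20,255,255)/' h.py
cat > m.py <<'E'
from h import *
a,b=shot('scene'),shot('side')
print(b['color'][284,256],b['color'][241,228], b['color'][185,327],a['color'][175,291])
for n,u,v in [('trivet_small',(396,253),(262,284)),('trivet_medium',(242,193),(305,167)),('trivet_large',(331,270),(234,241)),('trivet_xlarge',(275,124),(403,162))]:
    for p,uv in((a,u),(b,v)):
        m,c,ar=comp(orange(p),uv);cn,_=cv2.findContours(m,cv2.RETR_EXTERNAL,cv2.CHAIN_APPROX_NONE)
        e=cv2.fitEllipse(max(cn,key=len)); print(n,np.round(e[0],1),ar,pix2w(p,*e[0],.006)[:2].round(4))
for n,u,v,xy in [('cup_small',(346,165),(359,220),(.457,-.01)),('cup_medium',(291,175),(327,185),(.57,-.065)),('cup_large',(467,230),(286,332),(.455,.28)),('cup_xlarge',(406,184),(336,265),(.445,.13)),('pitcher',(255,145),(350,151),(.57,-.18))]:
    for ps,us in(([a],[u]),([b],[v]),([a,b],[u,v])):
        x,f=fitc(ps,us,xy,*D[n]);print(n,x.round(4),round(f,3))
print('tamper',pix2w(a,276,221,.015)[:2],pix2w(b,274,192,.015)[:2])
E
python3 m.py
```

```text
[250 142  69] [250 142  68] [101  94  84] [82 74 66]
trivet_small [396.3 252.7] 612 [0.5733 0.2117]
trivet_small [262.1 283.4] 601 [0.5705 0.213 ]
trivet_medium [241.4 193.5] 755 [ 0.6743 -0.1299]
trivet_medium [304.  166.8] 497 [ 0.6708 -0.1286]
trivet_large [330.7 270.3] 1700 [0.6911 0.1498]
trivet_large [233.6 240.4] 1204 [0.6869 0.1511]
trivet_xlarge [277.1 122.9] 818 [ 0.4493 -0.2624]
trivet_xlarge [403.  161.9] 1030 [ 0.4523 -0.2639]
cup_small [0.7677 0.3909] 0.996
cup_small [-0.0526  0.1055] 0.995
cup_small [0.6695 0.493 ] 0.996
cup_medium [0.9871 0.1589] 0.994
cup_medium [0.1987 0.2357] 0.994
cup_medium [0.668 0.488] 0.994
cup_large [0.5577 0.5953] 0.989
cup_large [0.4011 0.3403] 0.993
cup_large [0.668  0.4849] 0.991
cup_xlarge [0.5626 0.5866] 0.985
cup_xlarge [0.0525 0.15  ] 0.987
cup_xlarge [0.6673 0.48  ] 0.987
pitcher [ 1.1487 -0.0293] 0.984
pitcher [0.1284 0.1854] 0.987
pitcher [0.6666 0.4749] 0.986
tamper [ 0.68245894 -0.00966453] [ 0.68392663 -0.00838523]
```

```bash
sed -i 's/thr=40/thr=52/' h.py
sed -i '2a for p,q in ((a,[(200,310),(205,346),(165,346),(160,346),(210,395),(190,405),(230,490)]),(b,[(220,400),(215,359),(240,330),(270,335),(310,320)])): print([p["color"][r].tolist() for r in q])' m.py; python3 m.py | grep -v trivet
```

```text
[[43, 39, 39], [142, 137, 122], [97, 89, 79], [84, 80, 71], [26, 21, 24], [76, 71, 64], [38, 39, 37]]
[[57, 53, 54], [102, 94, 85], [140, 129, 116], [97, 88, 82], [54, 50, 51]]
[250 141  68] [251 144  70] [100  92  82] [82 73 65]
cup_small [ 0.4645 -0.0152] 0.12
cup_small [0.2392 0.1931] 0.996
cup_small [ 0.4645 -0.0152] 0.559
cup_medium [ 0.5757 -0.0745] 0.083
cup_medium [0.2451 0.1976] 0.994
cup_medium [ 0.5757 -0.0745] 0.54
cup_large [0.461  0.2916] 0.089
cup_large [0.4446 0.3145] 0.992
cup_large [0.461  0.2916] 0.541
cup_xlarge [0.4461 0.1328] 0.072
cup_xlarge [0.3237 0.2341] 0.99
cup_xlarge [0.4461 0.1328] 0.532
pitcher [ 0.5763 -0.195 ] 0.11
pitcher [0.2629 0.2005] 0.988
pitcher [ 0.5763 -0.195 ] 0.552
tamper [ 0.68245894 -0.00966453] [ 0.68392663 -0.00838523]
```

```bash
sed -i "s/cv2.inRange(hsv,(0,0,thr)/cv2.inRange(hsv,(0,0,70 if p['fx']<450 else 52)/" h.py; python3 m.py | grep -v trivet
```

```text
[[48, 43, 42], [141, 135, 122], [96, 91, 80], [88, 81, 71], [27, 20, 23], [77, 72, 63], [37, 37, 36]]
[[57, 52, 53], [101, 92, 83], [139, 129, 116], [96, 88, 81], [53, 49, 51]]
[250 141  68] [251 143  70] [100  93  83] [84 76 66]
cup_small [ 0.4645 -0.0152] 0.103
cup_small [ 0.4643 -0.0142] 0.171
cup_small [ 0.4647 -0.0154] 0.142
cup_medium [ 0.5756 -0.0743] 0.081
cup_medium [ 0.577  -0.0741] 0.136
cup_medium [ 0.5768 -0.0735] 0.109
cup_large [0.461  0.2916] 0.089
cup_large [0.463  0.2918] 0.103
cup_large [0.4626 0.2915] 0.098
cup_xlarge [0.4461 0.1328] 0.074
cup_xlarge [0.4476 0.1336] 0.088
cup_xlarge [0.447  0.1334] 0.082
pitcher [ 0.5748 -0.1968] 0.117
pitcher [ 0.5712 -0.1981] 0.248
pitcher [ 0.5736 -0.1978] 0.195
tamper [ 0.68245894 -0.00966453] [ 0.68392663 -0.00838523]
```

View pics/wrist0.png

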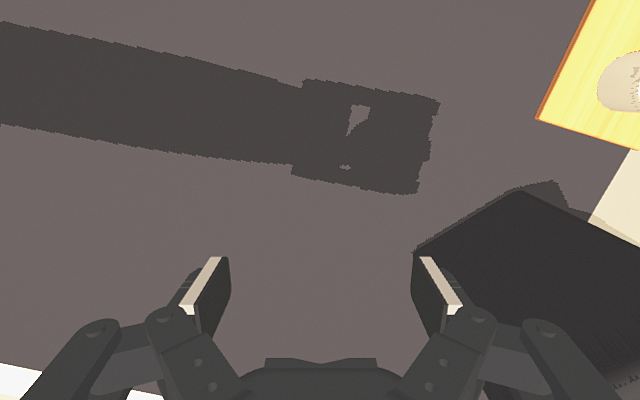

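Request:
{"api": "send_rows", "payload": {"rows": "0 0 15.8 90 -75 0 1;0 0 15.8 135 -112 0 1;0 0 15.8 180 -149 0 1;0 0 15.8 225 -186 0 1;0 0 15.8 270 -224 0 1;0 0 15.8 315 -261 0 1;0 0 15.8 361 -299 0 1;0 0 15.8 361 -299 0 1", "grip_force": 50}}

```text
time: 2.55
eef_pos: [0.451, -0.2609, 0.2537]
tcp_rot: [1.0, 0.001, 0.0, 0.0]
contact_force: [-0.5, -0.7, 0.8]
opening: 0.998
finger_force: 0.0
```

Request:
{"api": "send_rows", "payload": {"rows": "0 0 0 -1 -60 0 1;0 0 0 -1 -120 0 1;0 0 0 -2 -180 0 1;0 0 0 -3 -240 0 1;0 0 0 -4 -300 0 1;0 0 0 -4 -350 0 1;0 0 0 -4 -394 0 1;0 0 0 -4 -394 0 1"}}

```text
time: 3.55
eef_pos: [0.4453, 0.1329, 0.2536]
tcp_rot: [1.0, 0.002, 0.0, -0.0]
contact_force: [0.6, -0.5, -0.4]
opening: 0.998
finger_force: 0.0
```

```bash
python3 - <<'E'
from h import *
p=shot('wrist','wrist1.png')
E=np.array(p['extrinsics']);print((-E[:3,:3].T@E[:3,3]).round(3),p['fx'])
t=np.linspace(0,6.28,40)
im=cv2.cvtColor(p['color'],cv2.COLOR_RGB2BGR)
pts=np.int32([w2pix(p,[.447+.033*np.cos(a),.133+.033*np.sin(a),.098]) for a in t]);cv2.polylines(im,[pts],1,(0,0,255))
cv2.imwrite('pics/wrist1.png',im)
E
```

```text
[0.526 0.134 0.375] 315.24647223649805
```

View pics/wrist1.png

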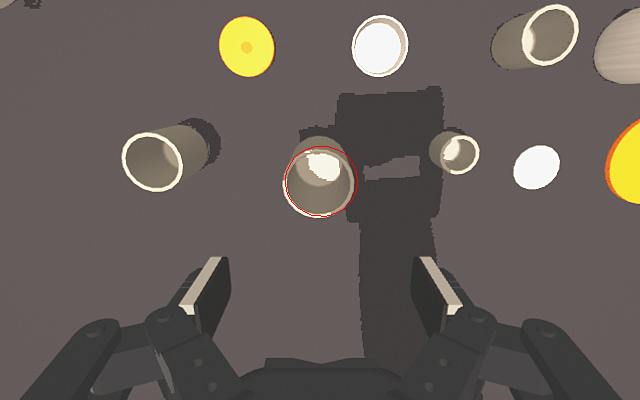

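Request:
{"api": "send_rows", "payload": {"rows": "0 0 0 1 0 45 1;0 0 0 1 0 90 1;0 0 0 1 0 130 1;0 0 0 1 0 160 1;0 0 0 1 0 174 1;0 0 0 1 0 174 1;0 0 0 1 0 174 0;0 0 0 1 0 174 -1"}}

```text
time: 4.6
eef_pos: [0.4486, 0.1311, 0.0816]
tcp_rot: [1.0, -0.0, 0.002, -0.001]
contact_force: [-0.9, 3.3, 4.4]
opening: 0.769
finger_force: 54.9
```

Request:
{"api": "send_rows", "payload": {"rows": "0 0 0 0 0 0 -1;0 0 0 0 0 0 -1;0 0 0 0 0 0 -1;0 0 0 0 0 0 -1;0 0 0 0 0 -5 -1;0 0 0 0 0 -20 -1"}}

```text
time: 5.35
eef_pos: [0.4451, 0.1303, 0.0985]
tcp_rot: [1.0, 0.0, -0.002, 0.0]
contact_force: [-0.2, 0.9, -3.0]
opening: 0.76
finger_force: 56.2
```

Request:
{"api": "send_rows", "payload": {"rows": "0 0 0 0 0 -35 -1;0 0 0 0 15 -65 -1;0 0 0 1 55 -70 -1;0 0 0 2 105 -70 -1;0 0 0 2 160 -70 -1;0 0 0 3 215 -70 -1;0 0 0 3 265 -70 -1;0 0 0 4 310 -70 -1"}}

```text
time: 6.35
eef_pos: [0.4501, -0.1813, 0.1698]
tcp_rot: [1.0, -0.0, -0.0, 0.0]
contact_force: [-0.7, 0.3, -2.9]
opening: 0.767
finger_force: 56.7
```

Request:
{"api": "send_rows", "payload": {"rows": "0 0 0 0 45 0 -1;0 0 0 0 70 0 -1;0 0 0 0 83 0 -1;0 0 0 0 83 0 -1;0 0 0 0 83 0 -1;0 0 0 0 83 0 -1"}}

```text
time: 7.1
eef_pos: [0.4508, -0.2614, 0.1693]
tcp_rot: [1.0, 0.001, -0.0, -0.0]
contact_force: [-0.1, -0.0, -3.5]
opening: 0.768
finger_force: 56.7
```

```bash
python3 - <<'E'
from h import *
s=ctrl.get_state();print(s['time'],s['eef_pos'])
E
```

```text
7.1 [ 0.45078888 -0.26137795  0.16925074]
```

Request:
{"api": "send_rows", "payload": {"rows": "0 0 0 0 1 25 -1;0 0 0 0 1 50 -1;0 0 0 0 1 68 -1;0 0 0 0 1 76 -1;0 0 0 0 1 79 -1;0 0 0 0 1 80 -1;0 0 0 0 1 81 -1;0 0 0 0 1 81 -1"}}

```text
time: 8.1
eef_pos: [0.4515, -0.2639, 0.0897]
tcp_rot: [1.0, -0.0, 0.001, 0.0]
contact_force: [-0.2, 1.6, 2.0]
opening: 0.767
finger_force: 57.2
```

Request:
{"api": "send_rows", "payload": {"rows": "0 0 0 0 0 0 0.65;0 0 0 0 0 0 0.8;0 0 0 0 0 0 1;0 0 0 0 0 0 1;0 0 0 0 0 -30 1;0 0 0 0 0 -80 1;0 0 0 0 0 -135 1;0 0 0 0 0 -160 1"}}

```text
time: 9.1
eef_pos: [0.4518, -0.2645, 0.2526]
tcp_rot: [1.0, 0.0, 0.002, 0.002]
contact_force: [0.3, -0.1, 0.6]
opening: 1.001
finger_force: 0.0
```

```bash
cat > v.py <<'E'
from h import *
import sys
n,x,y,z=sys.argv[1],float(sys.argv[2]),float(sys.argv[3]),.008
a,b=shot('scene'),shot('side')
for p in(a,b):
    u=w2pix(p,[x,y,z+D[n][1]/2]);f,c=fitc([p],[u],(x,y),*D[n],z0=z);print(n,f.round(4),round(c,3))
if n!='cup_xlarge':
    for p in (a,b): print('pitcher',fitc([p],[w2pix(p,[.574,-.197,.045])],(.574,-.19),*D['pitcher']))
E
python3 v.py cup_xlarge .4505 -.263
```

```text
cup_xlarge [ 0.4529 -0.2623] 0.602
cup_xlarge [ 0.4511 -0.2645] 0.186
```

Request:
{"api": "send_rows", "payload": {"rows": "0 0 0 0 -50 0 1;0 0 0 1 -110 0 1;0 0 0 2 -170 0 1;0 0 0 3 -230 0 1;0 0 0 5 -290 0 1;0 0 0 6 -350 0 1;0 0 0 7 -410 0 1;0 0 0 8 -470 0 1"}}

```text
time: 10.2
eef_pos: [0.4577, 0.2083, 0.2463]
tcp_rot: [1.0, 0.0, -0.001, 0.0]
contact_force: [0.2, -0.1, -0.2]
opening: 1.001
finger_force: 0.0
```

Request:
{"api": "send_rows", "payload": {"rows": "0 0 0 1 -50 0 1;0 0 0 2 -86 0 1;0 0 0 2 -86 0 1;0 0 0 2 -86 0 1"}}

```text
time: 10.7
eef_pos: [0.4601, 0.2919, 0.2466]
tcp_rot: [1.0, 0.0, -0.001, 0.001]
contact_force: [-0.5, 0.7, -0.6]
opening: 0.998
finger_force: 0.0
```

Request:
{"api": "send_rows", "payload": {"rows": "0 0 0 1 0 45 1;0 0 0 1 0 95 1;0 0 0 1 0 145 1;0 0 0 1 0 175 1;0 0 0 1 0 186 1;0 0 0 1 0 186 1;0 0 0 1 0 186 0;0 0 0 1 0 186 -1"}}

```text
time: 11.7
eef_pos: [0.4633, 0.2932, 0.0646]
tcp_rot: [1.0, -0.0, 0.002, -0.001]
contact_force: [0.0, 0.9, -0.6]
opening: 0.67
finger_force: 53.4
```

Request:
{"api": "send_rows", "payload": {"rows": "0 0 0 0 0 0 -1;0 0 0 0 0 0 -1;0 0 0 0 0 0 -1;0 0 0 0 0 0 -1"}}

```text
time: 12.2
eef_pos: [0.4634, 0.2932, 0.0645]
tcp_rot: [1.0, 0.0, 0.002, -0.001]
contact_force: [-0.6, -0.8, 6.4]
opening: 0.67
finger_force: 54.1
```

Request:
{"api": "send_rows", "payload": {"rows": "0 0 0 0 0 -10 -1;0 0 0 0 0 -30 -1;0 0 0 10 5 -50 -1;0 0 0 40 25 -60 -1;0 0 0 80 50 -60 -1;0 0 0 125 79 -60 -1;0 0 0 170 107 -60 -1;0 0 0 205 129 -60 -1"}}

```text
time: 13.2
eef_pos: [0.6677, 0.1621, 0.1218]
tcp_rot: [1.0, -0.0, -0.001, 0.0]
contact_force: [-0.3, 0.0, -1.9]
opening: 0.67
finger_force: 53.8
```

Request:
{"api": "send_rows", "payload": {"rows": "0 0 0 17 11 0 -1;0 0 0 22 14 0 -1;0 0 0 22 14 0 -1;0 0 0 22 14 0 -1"}}

```text
time: 13.7
eef_pos: [0.6877, 0.1504, 0.122]
tcp_rot: [1.0, 0.001, -0.001, -0.0]
contact_force: [-1.1, 1.0, -1.9]
opening: 0.668
finger_force: 53.8
```

Request:
{"api": "send_rows", "payload": {"rows": "0 0 0 2 0 20 -1;0 0 0 2 0 38 -1;0 0 0 2 0 45 -1;0 0 0 2 0 47 -1;0 0 0 2 0 48 -1;0 0 0 2 0 49 -1;0 0 0 2 0 50 -1;0 0 0 2 0 50 -1"}}

```text
time: 14.7
eef_pos: [0.691, 0.1495, 0.0727]
tcp_rot: [1.0, 0.0, 0.0, -0.0]
contact_force: [-0.3, 0.6, -1.9]
opening: 0.667
finger_force: 53.8
```

Request:
{"api": "send_rows", "payload": {"rows": "0 0 0 0 0 0.7 -1;0 0 0 0 0 1.4 -1;0 0 0 0 0 2 -1;0 0 0 0 0 2 -1"}}

```text
time: 15.2
eef_pos: [0.6912, 0.1496, 0.0727]
tcp_rot: [1.0, 0.0, 0.0, 0.0]
contact_force: [-5.1, -1.2, 7.0]
opening: 0.667
finger_force: 54.7
```

Request:
{"api": "send_rows", "payload": {"rows": "0 0 0 0 0 0 0.5;0 0 0 0 0 0 0.7;0 0 0 0 0 0 0.9;0 0 0 0 0 0 0.9;0 0 0 0 0 -30 0.9;0 0 0 0 0 -80 0.9;0 0 0 0 0 -130 0.9;0 0 0 0 0 -150 0.9"}}

```text
time: 16.2
eef_pos: [0.6924, 0.1497, 0.2249]
tcp_rot: [1.0, 0.0, 0.003, -0.0]
contact_force: [0.2, 0.5, -0.6]
opening: 0.948
finger_force: 0.0
```

```bash
python3 v.py cup_large .689 .1505
```

```text
cup_large [0.6887 0.1472] 0.121
cup_large [0.6918 0.1485] 0.135
pitcher (array([ 0.57465905, -0.19694463]), np.float64(0.49509100202226713))
pitcher (array([ 0.57153355, -0.19790966]), np.float64(0.24897254901960786))
```

Request:
{"api": "send_rows", "payload": {"rows": "0 0 0 -20 40 0 0.65;0 0 0 -45 85 0 0.65;0 0 0 -70 135 0 0.65;0 0 0 -95 183 0 0.65;0 0 0 -110 212 0 0.65;0 0 0 -116 224 0 0.65;0 0 0 -116 224 0 0.65;0 0 0 -116 224 0 0.65"}}

```text
time: 17.3
eef_pos: [0.575, -0.0734, 0.2197]
tcp_rot: [1.0, 0.001, -0.0, -0.0]
contact_force: [0.8, 0.2, -0.4]
opening: 0.825
finger_force: 0.0
```

Request:
{"api": "send_rows", "payload": {"rows": "0 0 0 1 0 45 0.65;0 0 0 1 0 90 0.65;0 0 0 1 0 135 0.65;0 0 0 1 0 163 0.65;0 0 0 1 0 174 0.65;0 0 0 1 0 174 0.65;0 0 0 1 0 174 0;0 0 0 1 0 174 -1"}}

```text
time: 18.3
eef_pos: [0.5775, -0.0748, 0.0485]
tcp_rot: [1.0, 0.0, 0.002, 0.001]
contact_force: [0.8, 0.2, 3.1]
opening: 0.581
finger_force: 52.2
```

Request:
{"api": "send_rows", "payload": {"rows": "0 0 0 0 0 0 -1;0 0 0 0 0 0 -1;0 0 0 0 0 0 -1;0 0 0 0 0 0 -1"}}

```text
time: 18.8
eef_pos: [0.5775, -0.0748, 0.0485]
tcp_rot: [1.0, -0.0, 0.002, 0.0]
contact_force: [0.3, 0.8, 5.3]
opening: 0.578
finger_force: 52.3
```

Request:
{"api": "send_rows", "payload": {"rows": "0 0 0 0 0 -10 -1;0 0 0 0 0 -30 -1;0 0 0 0 0 -48 -1;0 0 0 20 11 -50 -1;0 0 0 45 25 -50 -1;0 0 0 72 41 -50 -1;0 0 0 90 50 -50 -1;0 0 0 96 54 -50 -1"}}

```text
time: 19.8
eef_pos: [0.6727, -0.1292, 0.0975]
tcp_rot: [1.0, -0.0, 0.001, 0.0]
contact_force: [0.3, 0.9, -1.3]
opening: 0.58
finger_force: 52.0
```

Request:
{"api": "send_rows", "payload": {"rows": "0 0 0 0 0 10 -1;0 0 0 0 0 10 -1;0 0 0 0 0 10 -1"}}

```text
time: 20.18
eef_pos: [0.671, -0.1279, 0.0858]
tcp_rot: [1.0, 0.0, -0.001, -0.0]
contact_force: [-0.1, -0.7, -0.3]
opening: 0.581
finger_force: 52.0
```

Request:
{"api": "send_rows", "payload": {"rows": "0 0 0 2 1 15 -1;0 0 0 2 1 24 -1;0 0 0 2 1 27 -1;0 0 0 2 1 29 -1;0 0 0 2 1 30 -1;0 0 0 2 1 31 -1;0 0 0 2 1 31 -1"}}

```text
time: 21.05
eef_pos: [0.674, -0.1295, 0.0566]
tcp_rot: [1.0, 0.0, 0.0, 0.0]
contact_force: [-3.3, 1.7, 4.9]
opening: 0.579
finger_force: 52.4
```

Contact. Release, rise.

Request:
{"api": "send_rows", "payload": {"rows": "0 0 0 0 0 0 0.3;0 0 0 0 0 0 0.5;0 0 0 0 0 0 0.65;0 0 0 0 0 0 0.65;0 0 0 0 0 -30 0.65;0 0 0 0 0 -80 0.65;0 0 0 0 0 -130 0.65;0 0 0 0 0 -150 0.65"}}

```text
time: 22.05
eef_pos: [0.6754, -0.13, 0.2098]
tcp_rot: [1.0, 0.0, 0.003, 0.001]
contact_force: [0.1, -0.8, 0.8]
opening: 0.826
finger_force: 0.0
```

```bash
python3 v.py cup_medium .6725 -.129
```

```text
cup_medium [ 0.6693 -0.1349] 0.798
cup_medium [ 0.6752 -0.1328] 0.184
pitcher (array([ 0.57814754, -0.19608199]), np.float64(0.635865596613458))
pitcher (array([ 0.57137338, -0.19799891]), np.float64(0.2525279642058165))
```

Request:
{"api": "send_rows", "payload": {"rows": "0 0 0 -40 -22 0 0.45;0 0 0 -85 -46 0 0.45;0 0 0 -130 -71 0 0.45;0 0 0 -175 -95 0 0.45;0 0 0 -200 -109 0 0.45;0 0 0 -211 -115 0 0.45;0 0 0 -211 -115 0 0.45;0 0 0 -211 -115 0 0.45"}}

```text
time: 23.15
eef_pos: [0.4635, -0.015, 0.2051]
tcp_rot: [1.0, -0.0, -0.0, 0.0]
contact_force: [0.7, 0.3, -0.2]
opening: 0.722
finger_force: 0.0
```

Request:
{"api": "send_rows", "payload": {"rows": "0 0 0 0 0 45 0.45;0 0 0 0 0 90 0.45;0 0 0 0 0 135 0.45;0 0 0 0 0 162 0.45;0 0 0 0 0 172 0.45;0 0 0 0 0 172 0.45;0 0 0 0 0 172 0;0 0 0 0 0 172 -1"}}

```text
time: 24.15
eef_pos: [0.4644, -0.0149, 0.035]
tcp_rot: [1.0, 0.0, 0.002, 0.001]
contact_force: [0.3, -0.6, 3.2]
opening: 0.472
finger_force: 50.7
```

Request:
{"api": "send_rows", "payload": {"rows": "0 0 0 0 0 0 -1;0 0 0 0 0 0 -1;0 0 0 0 0 0 -1;0 0 0 0 0 0 -1"}}

```text
time: 24.65
eef_pos: [0.4644, -0.0149, 0.035]
tcp_rot: [1.0, 0.0, 0.002, 0.0]
contact_force: [0.1, 0.0, 6.2]
opening: 0.477
finger_force: 51.0
```

Request:
{"api": "send_rows", "payload": {"rows": "0 0 0 0 0 -10 -1;0 0 0 0 0 -35 -1;0 0 0 10 -20 -60 -1;0 0 0 30 -60 -60 -1;0 0 0 53 -110 -60 -1;0 0 0 77 -162 -60 -1;0 0 0 97 -205 -60 -1;0 0 0 107 -227 -60 -1"}}

```text
time: 25.65
eef_pos: [0.5697, 0.2148, 0.0933]
tcp_rot: [1.0, 0.001, -0.0, -0.0]
contact_force: [0.5, -0.3, -1.5]
opening: 0.472
finger_force: 50.7
```

Request:
{"api": "send_rows", "payload": {"rows": "0 0 0 0 0 10 -1;0 0 0 0 0 20 -1;0 0 0 0 0 20 -1;0 0 0 0 0 20 -1"}}

```text
time: 26.15
eef_pos: [0.5695, 0.2117, 0.0731]
tcp_rot: [1.0, -0.001, -0.0, 0.0]
contact_force: [1.2, -0.4, -0.7]
opening: 0.473
finger_force: 50.6
```

Request:
{"api": "send_rows", "payload": {"rows": "0 0 0 2 0 15 -1;0 0 0 2 0 24 -1;0 0 0 2 0 27 -1;0 0 0 2 0 29 -1;0 0 0 2 0 30 -1;0 0 0 2 0 31 -1;0 0 0 2 0 31 -1"}}

```text
time: 27.02
eef_pos: [0.572, 0.2127, 0.0431]
tcp_rot: [1.0, 0.0, 0.0, -0.0]
contact_force: [-2.3, -1.1, 2.9]
opening: 0.471
finger_force: 50.9
```

Request:
{"api": "send_rows", "payload": {"rows": "0 0 0 0 0 0 0.1;0 0 0 0 0 0 0.3;0 0 0 0 0 0 0.5;0 0 0 0 0 0 0.5;0 0 0 0 0 -30 0.5;0 0 0 0 0 -80 0.5;0 0 0 0 0 -130 0.5;0 0 0 0 0 -180 0.5"}}

```text
time: 28.02
eef_pos: [0.5715, 0.2125, 0.2239]
tcp_rot: [1.0, 0.0, 0.0, -0.0]
contact_force: [-0.3, 0.9, -1.4]
opening: 0.75
finger_force: 0.0
```

Request:
{"api": "send_rows", "payload": {"rows": "0 0 0 -30 0 0 0.5;0 0 0 -50 0 -20 0.5;0 0 0 -50 0 -40 0.5;0 0 0 -50 0 -40 0.5"}}

```text
time: 28.52
eef_pos: [0.5235, 0.2128, 0.2651]
tcp_rot: [1.0, -0.0, 0.003, -0.001]
contact_force: [0.4, 0.8, -0.2]
opening: 0.747
finger_force: 0.0
```

```bash
python3 v.py cup_small .572 .2125; python3 - <<'E'
from h import *
shot('side','side9.png')
E
```

```text
cup_small [0.5704 0.2107] 0.2
cup_small [0.5732 0.2121] 0.165
pitcher (array([ 0.57539083, -0.19718796]), np.float64(0.6034705998582005))
pitcher (array([ 0.57134582, -0.19792964]), np.float64(0.2499239802873021))
```

View pics/side9.png

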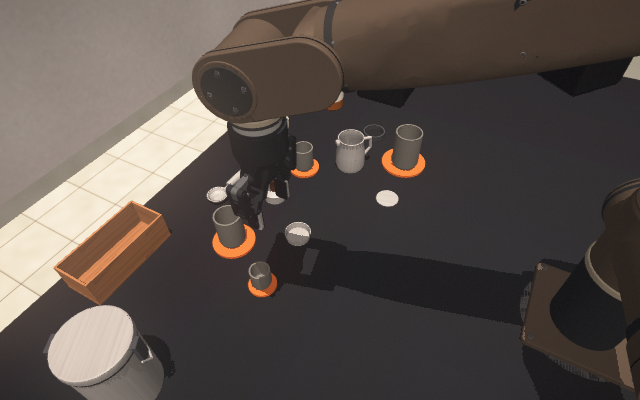

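All four cups stand on their own trivets: XL at (408,148), L at (229,228), M at (303,156) and S at (261,277). The pitcher is unmoved at (350,151).

```bash
python3 -c "
from plant import ctrl
print(ctrl.sign_off())"
```

```text
the job is handed in; nothing more can be done
None
```

All four grey cups are on their matching trivets, within about 5 mm of centre by camera, and released; the pitcher reads unmoved, the tamper was not measured again (the arm never went down near it), and the job was handed in at about 29 s with no verdict returned.

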